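Find and mark the high spot of a cake turntable

TASK

The rim of the cake turntable's round plate has one bulge. Turn the plate slowly anticlockwise (seen from above) by its centre knob until the bulge pushes the sprung feeler out as far as it goes, turn back if you overshoot, and leave the plate standing exactly there. Then stand the smallest brass weight upright on the plate, in line between knob and feeler and about 90 mm out from the knob's centre, to mark the high spot; never let the feeler snap in or out, grip and push gently, and leave everything else where it is.

Things in the scene. Friction and masses are not known exactly. Their poses are not given: they have to be found in the camera images.
- stand: The checking stand carrying the turntable, fixed to the bench: a dark steel base bar 360 x 90 x 12 mm with the turntable's white foot and steel column on it. Origin on the bench under the plate's upright axis; its x axis points along the bar from the plate's axis to the feeler, z is up.
- plate_top (a point): Centre of the plate's top face, 74 mm above the bench; fixed to the stand. The plate: aluminium disc, radius 120 mm, 8 mm thick, turns endlessly either way, bearing friction 0.06 N m. Its one bulge stands 8 mm out at the crest, rising and falling smoothly over 32 degrees each side. Turning anticlockwise brings the crest to the feeler 45 to 205 degrees from the start, unknown where.
- knob_axis (a point): Point on the plate's axis, 95 mm above the bench, at mid-height of the centre knob: round, black, upright, 48 mm in diameter, 42 mm high (74 to 116 mm above the bench), fixed to the plate and turning it. A grip of 30 N on each finger turns it without slip, 20 N may slip, over 38 N is rough. The point belongs to the stand and does not turn with the plate; axes as stand.
- mark_spot (a point): Point on the top face of the plate (74 mm above the bench), 90 mm from the axis on the line to the feeler: where the weight's foot belongs. It belongs to the stand and does not turn with the plate.
- post_top (a point): Top of the grey post that guides the feeler rod, 215 mm from the plate's axis along the stand's x axis, 101 mm above the bench. Post 36 x 50 mm; a small white scale shelf, 58 mm above the bench, reaches from it to 145 mm from the axis. Nothing else on the stand but the knob is higher than the plate.
- feeler (a joint): Travel (m) of the sprung steel feeler rod on the stand's x axis, 70 mm above the bench, its 12 mm roller riding on the rim: about 0 on the round part, largest (about 0.0075) on the crest. Spring 3 N plus 500 N/m. The bulge resists turning up to the crest (by up to 0.15 N m), then drives the plate on; hand off, the plate stays only within 9 degrees of the crest. Turn at 0.6 rad/s or slower.
- weight_small: The smallest of three plain brass scale weights: 26 mm diameter over its lower 24 mm, a neck, and a 16 mm head; 36 mm high in all, about 0.12 kg. Loose on the bench. Origin at the centre of its underside, z up.
- weight_mid: The middle brass weight, same shape, 38 mm diameter, 52 mm high. Leave alone. Origin at the centre of its underside.
- weight_big: The biggest brass weight, same shape, 50 mm diameter, 66 mm high. Leave alone. Origin at the centre of its underside.
- spray: White spray bottle with orange cap, 54 mm diameter, 150 mm high. Leave alone. Origin at the centre of its underside.
- brush: Pastry brush lying on the bench. Leave alone. Origin about its middle, x along it.
- spatula: Spatula lying on the bench. Leave alone. Origin about its middle, x along it.
- bowl: White ceramic bowl, 120 mm across, 55 mm high. Leave alone. Origin at the centre of its underside.
- tin: Small aluminium tart mould turned upside down, 80 mm across, 30 mm high. Leave alone. Origin at the centre of its underside.
Mind the look-alikes: they are no part of the job. What is shaped like the weight_small but green is not meant.

How it is judged:
By the outcome, as a careful person would: the job done as asked, in the order asked, and still so for the second after the job is handed in, with the robot touching nothing.
It also fails if it takes over 72 s, if anything falls off the work surface, if the arm or the gripper's body presses on something with over 40 N, if the wrist force passes 120 N, or if a joint passes its speed limit or range.

ROBOT

A 7-joint arm with a two-finger parallel gripper is mounted at the origin on the work surface. World frame = base frame: x ahead of the robot, y to its left, z up, the work surface at z = 0. Lengths are in mm, angles in rad, forces in N, time in s.
With the tool pointing down it reaches from about 425 to 950 mm from the base axis. Payload 4.7 kg.
Tool frame: the origin (TCP) lies midway between the tips of the shut fingers; the grasp point (between the pads) lies 19 mm behind it; z points along the fingers, y is the line along which they close (so a half turn about z gives the same grasp; the last joint's range is limited). The gripper opens to 85 mm and grips with 20 to 120 N. Pads are 22 mm wide; open, the fingers measure 114 mm over their backs; the gripper's body (76 mm by 85 mm) begins 54 mm behind the grasp point. The pads swing forward as they close: fully open they stand 13 mm farther back than shut.
Start: joints at [-1.325, 0.469, -0.049, 1.532, 0.024, 1.141, -0.082], TCP at [183.122, 649.703, 231.335] pointing down, gripper open.
Joint ranges: [-2.59, 2.59], [-0.33, 1.99], [-1.39, 1.29], [0.1, 2.45], [-1.04, 4.18], [0.21, 1.99], [-2.66, 2.66]. Speed limits (rad/s): [2.57, 2.57, 3.14, 3.14, 3.14, 3.14, 3.14].

INTERFACE

Orientations are given as a unit quaternion [w, x, y, z].
In Python, from plant import r, cams gives the robot as it stands. The module is installed in compiled form; this text tells all that it offers.
- The arm moves only by the tool play_rows, never from a script. Its argument "series" is a list of rows, each a list of 4 numbers: the shift along the tool's x, y, z scaled (see below), then the turn about the tool's z scaled (see below). In form: [[dx, dy, dz, twist], ...]. A call has 1 to 10 rows; each row shifts and turns the commanded pose from where the row before left it, along the tool's axes as they then stand; what a row does not reach is not made up. The controller multiplies each number of a shift by 0.25 m and each number of a turn by pi rad. A row lasts 1/12 s, in which the tool goes at most 41.7 mm and 7.16 degrees, less where a joint would pass 70% of its speed; a pose out of reach is approached as far as the arm can. A call with a number of a shift or a turn outside -1 to 1 is refused whole. A call with a gripper value outside its range is refused whole. "claw" is the opening, from 0 (shut) to 1 (fully open), set as the call begins (left out, the last holds). The fingers move at their own pace and stop on an object; "squeeze" is the grip in N (left out, the last holds). Time passes only in rows, so rows that do not move let the fingers close. It gives the time, the measured TCP pose, the force, the opening and the grip force at its end, in the units of the state.
- r.state(): the state, without advancing time (a new reading comes with each control period).
- cams.capture(name): name is "scene" or "top"; returns a dict with "frame" (400x640x3 uint8, blue, green, red), "fx", "fy", "cx", "cy" (pixels), "position" and "rotation" of the camera in the world. Camera axes: x right, y down, z forward; pixel columns grow to the right and rows downward; lengths in mm; the calibration is good to about 2 mm. A picture is of the moment at which its call begins. There is no depth.
- r.hand_in(): hands the job in; it is judged then, once.
The state is a dict: "time": time; "q": joint angles; "dq": joint speeds; "effort": joint torques, N m; "ee_pos": TCP position; "orientation": TCP orientation; "ft_force": force on the tool from outside, world axes, zero at the start; "wrist_torque": the same for the moment, N m; "finger_gap": opening from 0.0 (shut) to 1.0 (fully open); "grip_force": force on a finger pad.
Only numpy, scipy, OpenCV 4.12 (cv2) and the standard library are available. Lean on these libraries where they do the work, as an engineer would, in place of code of your own. Each camera call takes 0.05 s, during which the arm holds its last target. There are 200 camera calls.

## Working session

There is one attempt and no reset: what is moved stays moved. The work goes in short steps, Python scripts to look and compute and a tool call to move; the robot and the scene stay as the last step left them, time stands still between calls to the robot, and variables do not carry over. Pictures are saved under pics/ and viewed, at most 10 in all, crops included, and the job is handed in when it is done.

Besides the shell and the picture viewer there is one more tool, called after "Request:" as name([rows], argument=value, ...), one row to a line, values as JSON. play_rows: Moves the arm, as the interface text tells. Its arguments: {"type":"object","properties":{"series":{"type":"array"},"claw":{"type":"number"},"squeeze":{"type":"number"}},"required":["series"]}

```bash
mkdir -p pics; python3 - <<'E'
from plant import r,cams
import cv2,numpy as np
s=r.state(); print({k:np.round(v,3) for k,v in s.items()})
for n in("scene","top"):
    c=cams.capture(n); cv2.imwrite(f"pics/{n}0.png",c["frame"]); print(n,c["fx"],c["fy"],c["cx"],c["cy"],np.round(c["position"],1),np.round(c["rotation"],4).tolist())
E
```

```text
{'time': np.float64(0.0), 'q': array([-1.325,  0.469, -0.049,  1.534,  0.024,  1.141, -0.082]), 'dq': array([-0.   ,  0.001,  0.001,  0.001, -0.   ,  0.002,  0.001]), 'effort': array([-0.0000e+00, -5.1031e+01, -4.7000e-02, -2.3771e+01,  1.1000e-02,
        7.0000e-03, -0.0000e+00]), 'ee_pos': array([183.008, 649.077, 230.214]), 'orientation': array([-0.   ,  0.137,  0.991, -0.001]), 'ft_force': array([ 0.873, -0.003, -0.94 ]), 'wrist_torque': array([-0.048, -0.031, -0.003]), 'grip_force': np.float64(0.0), 'finger_gap': np.float64(1.002)}
scene 431.00527407286637 431.00527407286637 312.4470398187294 197.22565078261346 [1218.6 -726.2  828.2] [-0.4264, 0.831, 0.3163, -0.1659]
top 367.5581932086177 367.5581932086177 314.93872508448294 200.30339803520926 [ 455.1   33.7 1216.7] [-0.0287, 0.7165, -0.6965, 0.0261]
```

View pics/scene0.png

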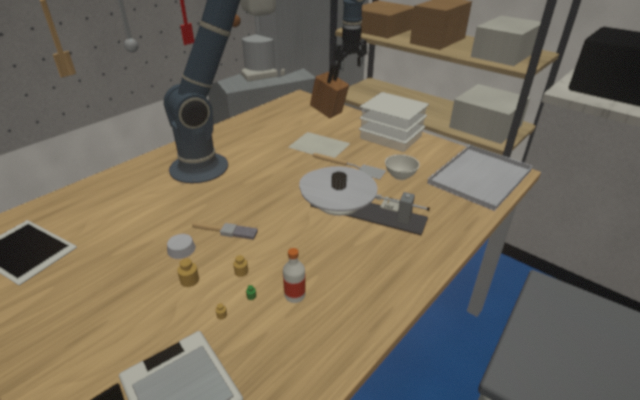

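View pics/top0.png

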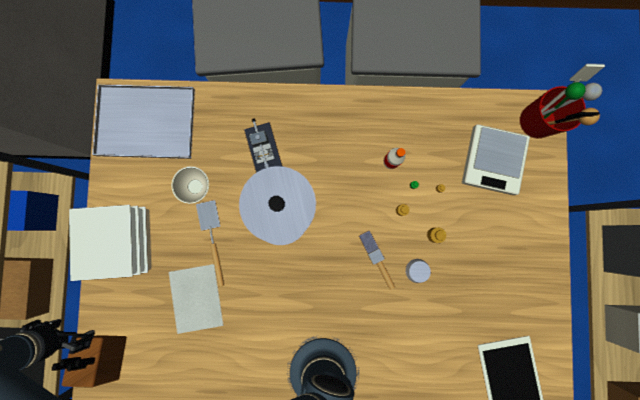

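The scene view shows the knob at (339,180), the post at about (406,205) and the small brass weight at (221,311). The green look-alike is at (251,292). In the top view the knob is at (277,203), the post area near (262,150), the small weight at (440,188) and the green one at (414,185). Next I measure these.

```bash
cat > h.py <<'E'
import numpy as np,cv2
from scipy.spatial.transform import Rotation as R
def cam(c):
    q=c["rotation"]; q=np.array(q)
    M=q if q.shape==(3,3) else R.from_quat([q[1],q[2],q[3],q[0]]).as_matrix()
    K=np.array([[c["fx"],0,c["cx"]],[0,c["fy"],c["cy"]],[0,0,1]]); return K,M,np.array(c["position"])
def cast(c,uv,z):
    K,M,p=cam(c); uv=np.atleast_2d(uv); d=(M@np.linalg.inv(K)@np.c_[uv,np.ones(len(uv))].T).T
    return p+d*((z-p[2])/d[:,2])[:,None]
def proj(c,X):
    K,M,p=cam(c); y=(K@M.T@(np.atleast_2d(X)-p).T).T; return y[:,:2]/y[:,2:]
def blobs(mask,box,mn=3):
    x0,y0,x1,y1=box; m=np.zeros_like(mask); m[y0:y1,x0:x1]=mask[y0:y1,x0:x1]
    n,l,s,ce=cv2.connectedComponentsWithStats(m,connectivity=8)
    return [(s[i].tolist(),ce[i].round(1).tolist()) for i in range(1,n) if s[i,4]>=mn]
E
python3 - <<'E'
from plant import r,cams
from h import *
t=cams.capture("top"); s=cams.capture("scene")
for c,kb,wb,n in((t,(262,188,292,218),(380,175,460,250),"t"),(s,(328,168,352,192),(170,250,260,325),"s")):
    f=c["frame"]; hsv=cv2.cvtColor(f,cv2.COLOR_BGR2HSV)
    print(n,"knob",blobs((f.max(2)<60).astype(np.uint8),kb))
    br=cv2.inRange(hsv,(15,150,40),(32,255,255)); print("brass",blobs(br,wb))
    if n=="t": print("knob z116",[cast(c,b[1],116).round(1) for b in blobs((f.max(2)<60).astype(np.uint8),kb)])
f=t["frame"]; hsv=cv2.cvtColor(f,cv2.COLOR_BGR2HSV)
m=((hsv[...,1]<60)&(hsv[...,2]>110)).astype(np.uint8); print(blobs(m,(230,155,325,250),200))
a=cv2.resize(f[110:255,220:330],None,fx=5,fy=4*1.25,interpolation=cv2.INTER_CUBIC)[:600]
b=cv2.resize(s["frame"][150:240,290:440],None,fx=5,fy=5,interpolation=cv2.INTER_CUBIC)
cv2.imwrite("pics/a.png",cv2.resize(f[110:230,225:325],None,fx=5,fy=5,interpolation=cv2.INTER_CUBIC)); cv2.imwrite("pics/b.png",b)
cv2.imwrite("pics/w.png",np.vstack([cv2.resize(f[170:250,380:460],(300,300),interpolation=cv2.INTER_CUBIC),cv2.resize(s["frame"][250:330,180:260],(300,300),interpolation=cv2.INTER_CUBIC)]))
E
```

```text
t knob [([269, 196, 16, 15, 184], [276.2, 203.1])]
brass [([436, 184, 10, 9, 62], [440.2, 187.9]), ([396, 204, 13, 12, 131], [402.3, 209.6]), ([427, 227, 20, 16, 248], [436.3, 234.8])]
knob z116 [array([[528.9, 155. , 116. ]])]
s knob [([333, 173, 12, 16, 169], [338.5, 180.2])]
brass [([184, 268, 6, 2, 6], [186.5, 268.3])]
[([239, 155, 77, 90, 4646], [276.9, 203.6])]
```

View pics/a.png

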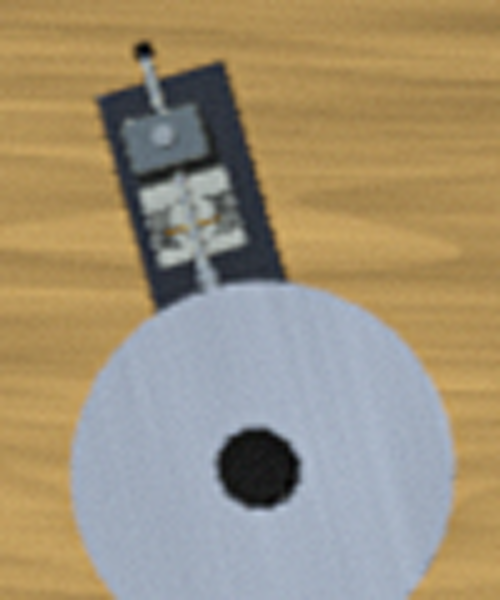

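View pics/b.png

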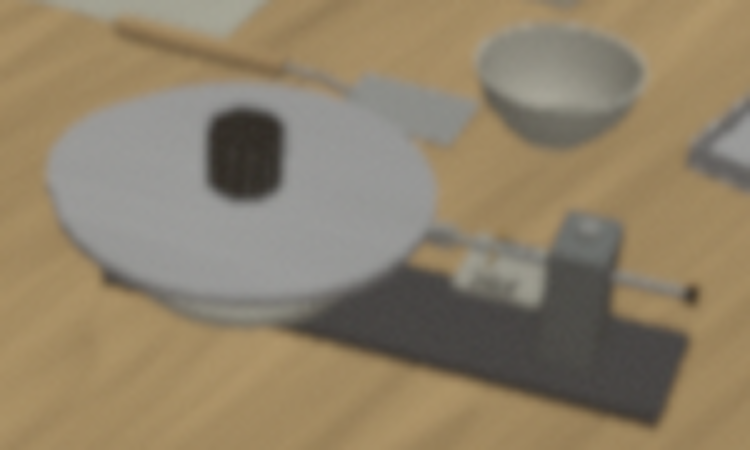

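The top crop shows the rod tail at about (253.6,119.8), the post top at (257.8,136.8) and the knob at (276.5,203). The scene crop agrees with this. Next I work out poses and the rim profile.

```bash
cat >> h.py <<'E'
def rim(c,ctr,excl=()):
    f=cv2.GaussianBlur(c["frame"],(3,3),0).astype(float); m=(f[...,0]-f[...,2]) # blue-red: plate>0, wood<0
    out=[]
    for a in np.radians(np.arange(0,360,4)):
        rr=np.arange(100,145,.5); P=np.c_[ctr[0]+rr*np.cos(a),ctr[1]+rr*np.sin(a),np.full(len(rr),72.)]
        uv=proj(c,P).astype(np.float32); v=cv2.remap(m,uv[:,0][None],uv[:,1][None],cv2.INTER_LINEAR)[0]
        k=np.where(v<-20)[0]; out.append(rr[k[0]] if len(k) else np.nan)
    return np.array(out)
def tail(c,box=(244,112,262,126)):
    x0,y0,x1,y1=box; g=c["frame"][y0:y1,x0:x1].max(2).astype(float); w=np.clip(95-g,0,None); 
    yy,xx=np.mgrid[y0:y1,x0:x1]; return np.array([(w*xx).sum(),(w*yy).sum()])/w.sum()
E
python3 - <<'E'
from plant import cams
from h import *
t=cams.capture("top"); s=cams.capture("scene")
k=cast(t,[276.7,203.3],116)[0]; 
ks=cast(s,[338.5,176],116)[0]
print("knob",k,"scene",ks, "post",cast(t,[257.8,136.8],101)[0],"post scene",cast(s,[290+588/5,150+225/5],101)[0])
print("tail",tail(t),cast(t,tail(t),70)[0])
# plate circle fit
o=rim(t,k[:2]); a=np.radians(np.arange(0,360,4)); 
for it in range(4):
    ok=np.isfinite(o)&(abs(o-np.nanmedian(o))<3) if it else np.isfinite(o)
    A=np.c_[np.cos(a),np.sin(a),np.ones_like(a)][ok]; x=np.linalg.lstsq(A,o[ok],rcond=None)[0]
    k[:2]+=x[:2]; o=rim(t,k[:2])
print("plate c",k,x); print(dict(zip(range(0,360,4),(o-x[2]).round(1))))
print("small top z36",cast(t,[440.2,187.9],30)[0],"scene",cast(s,[221,311],18)[0]); 
hsv=cv2.cvtColor(s["frame"],cv2.COLOR_BGR2HSV); print(hsv[311,221],hsv[311,235], blobs(cv2.inRange(hsv,(13,120,40),(35,255,255)),(170,250,260,325)))
E
```

```text
knob [528.33542427 153.43079748 116.        ] scene [535.47346777 149.28093428 116.        ] post [733.34755618 220.93531637 101.        ] post scene [736.97458514 221.09445617 101.        ]
tail [254.6848249  120.72957198] [792.78891824 238.16797375  70.        ]
plate c [529.72254742 157.0835007  116.        ] [2.00254128e-02 1.01918256e-03 1.19573844e+02]
{0: np.float64(nan), 4: np.float64(nan), 8: np.float64(nan), 12: np.float64(nan), 16: np.float64(nan), 20: np.float64(nan), 24: np.float64(nan), 28: np.float64(nan), 32: np.float64(nan), 36: np.float64(1.4), 40: np.float64(0.4), 44: np.float64(-0.1), 48: np.float64(-0.1), 52: np.float64(0.4), 56: np.float64(-0.1), 60: np.float64(0.4), 64: np.float64(-0.1), 68: np.float64(-0.6), 72: np.float64(-0.1), 76: np.float64(-0.6), 80: np.float64(-0.1), 84: np.float64(0.4), 88: np.float64(-0.1), 92: np.float64(-0.1), 96: np.float64(-0.1), 100: np.float64(-0.1), 104: np.float64(-0.1), 108: np.float64(-0.1), 112: np.float64(-0.6), 116: np.float64(-0.1), 120: np.float64(-0.1), 124: np.float64(-0.1), 128: np.float64(-0.1), 132: np.float64(-0.1)
[... 831 characters left out ...]
1), 284: np.float64(-0.1), 288: np.float64(-0.1), 292: np.float64(-0.6), 296: np.float64(-0.1), 300: np.float64(-0.1), 304: np.float64(-0.6), 308: np.float64(-0.1), 312: np.float64(0.4), 316: np.float64(-0.1), 320: np.float64(0.4), 324: np.float64(-0.1), 328: np.float64(-0.1), 332: np.float64(0.4), 336: np.float64(-0.6), 340: np.float64(-0.1), 344: np.float64(0.4), 348: np.float64(-0.1), 352: np.float64(0.4), 356: np.float64(4.9)}
small top z36 [ 599.14386091 -365.72489476   30.        ] scene [ 604.7357327  -372.32272365   18.        ]
[ 20 142 147] [ 19 103 166] [([233, 255, 15, 22, 259], [240.2, 265.9]), ([177, 258, 22, 29, 478], [187.5, 272.7]), ([216, 303, 11, 16, 141], [220.7, 311.0])]
```

View pics/w.png

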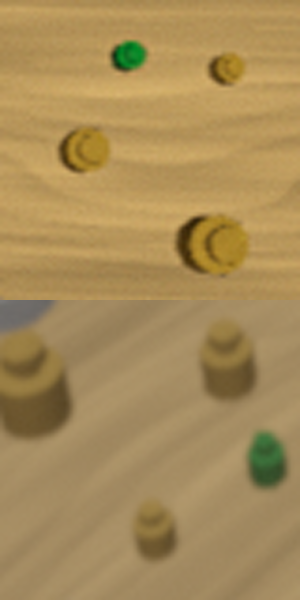

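The crest now sits at about 196° world and the stand's x axis is at about 17°, so the plate needs about 180° anticlockwise. The small weight is near (600,-367). First I move above the knob at (530,157).

Request:
play_rows([
  [-0.117, -0.095, 0, 0],
  [-0.117, -0.095, 0, 0],
  [-0.117, -0.095, 0, 0],
  [-0.117, -0.095, 0, 0],
  [-0.117, -0.095, 0, 0],
  [-0.117, -0.095, 0, 0],
  [-0.117, -0.095, 0, 0],
  [-0.117, -0.095, 0, 0],
], claw=1)

```text
time: 0.97
ee_pos: [357.6, 401.7, 231.5]
orientation: [0.0, 0.137, 0.991, 0.0]
ft_force: [0.7, 1.0, 0.3]
finger_gap: 0.998
grip_force: 0.0
```

Request:
play_rows([
  [-0.117, -0.095, 0, 0],
  [-0.117, -0.095, 0, 0],
  [-0.117, -0.095, 0, 0],
  [-0.117, -0.095, 0, 0],
  [-0.117, -0.095, 0, 0],
  [-0.117, -0.095, 0, 0],
  [-0.117, -0.095, 0, 0],
  [-0.117, -0.095, 0, 0],
  [0, 0, 0, 0.01],
  [0, 0, 0, 0.01],
])

```text
time: 1.8
ee_pos: [531.9, 153.7, 231.4]
orientation: [0.0, 0.172, 0.985, -0.0]
ft_force: [0.2, 0.6, -0.1]
finger_gap: 1.002
grip_force: 0.0
```

```bash
python3 -c "
from plant import r;s=r.state();print(s['time'],s['q'].round(3) if hasattr(s['q'],'round') else s['q'],s['ee_pos'],s['orientation'])"
```

```text
1.8 [-0.539  0.27   0.222  1.836 -0.067  1.042  0.934] [531.90164223 153.73040117 231.35819308] [ 3.53836718e-04  1.71789938e-01  9.85133500e-01 -2.79699581e-04]
```

Request:
play_rows([
  [0, 0, 0, 0.039],
  [0, 0, 0, 0.039],
  [0, 0, 0, 0.039],
  [0, 0, 0, 0.039],
  [0, 0, 0, 0.039],
  [0, 0, 0, 0.039],
])

```text
time: 2.3
ee_pos: [530.4, 157.0, 231.3]
orientation: [-0.0, 0.514, 0.858, 0.0]
ft_force: [0.1, 0.3, -0.2]
finger_gap: 0.997
grip_force: 0.0
```

```bash
python3 -c "
from plant import r;s=r.state();print(s['time'],s['q'],s['ee_pos'],s['orientation'])"
```

```text
2.3 [-0.64436387  0.27408464  0.34461951  1.84276492 -0.10627712  1.04245552
  0.23416283] [530.41109435 157.01132166 231.34878864] [-1.90330035e-05  5.13570859e-01  8.58047178e-01  1.08996465e-04]
```

Request:
play_rows([
  [0, 0, 0.03, 0.039],
  [0, 0, 0.03, 0.039],
  [0, 0, 0.03, 0.039],
  [0, 0, 0.03, 0.039],
  [0, 0, 0.03, 0.039],
  [0, 0, 0.03, 0.039],
  [0, 0, 0.03, 0.039],
  [0, 0, 0.03, 0.039],
])

```text
time: 2.97
ee_pos: [530.4, 157.1, 171.0]
orientation: [-0.0, 0.857, 0.515, 0.0]
ft_force: [-0.6, -0.4, -2.0]
finger_gap: 1.004
grip_force: 0.0
```

Request:
play_rows([
  [0, 0, 0.02, 0.039],
  [0, 0, 0.02, 0.039],
  [0, 0, 0.02, 0.039],
  [0, 0, 0.02, 0.039],
  [0, 0, 0.02, 0.039],
  [0, 0, 0.02, 0.039],
  [0, 0, 0.02, 0.039],
  [0, 0, 0.02, 0.039],
  [0, 0, 0, 0],
  [0, 0, 0, 0],
])

```text
time: 3.8
ee_pos: [530.3, 157.2, 131.1]
orientation: [0.0, 0.998, 0.056, -0.0]
ft_force: [0.3, -0.1, -0.2]
finger_gap: 0.997
grip_force: 0.0
```

```bash
python3 - <<'E'
from plant import r,cams
from h import *
s=r.state();print(s['time'],s['q'],s['ee_pos'],s['orientation'])
c=cams.capture("scene"); cv2.imwrite("pics/c.png",cv2.resize(c["frame"][110:240,270:440],None,fx=4,fy=4,interpolation=cv2.INTER_CUBIC))
E
```

```text
3.8 [-0.91986032  0.46146577  0.73134044  1.95894326 -0.39936357  0.8693723
 -1.43575996] [530.27390325 157.16703085 131.12283798] [ 2.23701480e-04  9.98433055e-01  5.59582958e-02 -2.32055917e-04]
```

View pics/c.png

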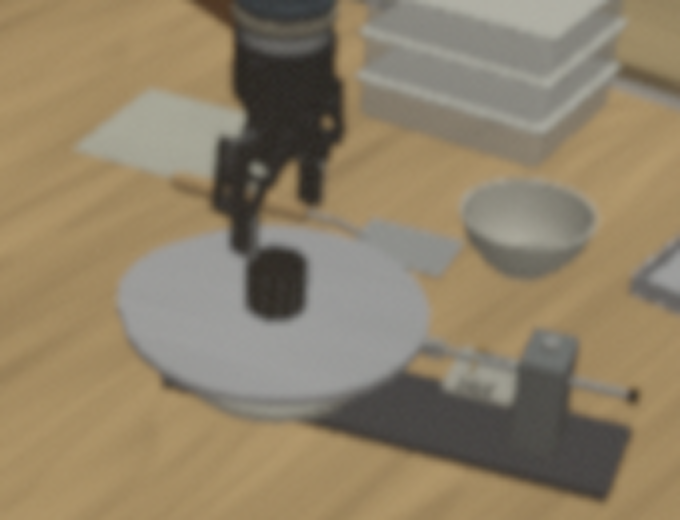

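The crop shows the open fingers at (242,245) and (310,195), on either side of the knob at (277,280), clear of the post. I descend, then close.

Request:
play_rows([
  [0, 0, 0.04, 0],
  [0, 0, 0.04, 0],
  [0, 0, 0.04, 0],
  [0, 0, 0.03, 0],
  [0, 0, 0.03, 0],
  [0, 0, 0.02, 0],
  [0, 0, 0, 0],
  [0, 0, 0, 0],
])

```text
time: 4.52
ee_pos: [530.4, 156.8, 81.0]
orientation: [0.0, 0.999, 0.054, -0.0]
ft_force: [-1.3, -0.2, 0.3]
finger_gap: 0.999
grip_force: 0.0
```

Request:
play_rows([
  [0, 0, 0, 0],
  [0, 0, 0, 0],
  [0, 0, 0, 0],
  [0, 0, 0, 0],
  [0, 0, 0, 0],
  [0, 0, 0, 0],
  [0, 0, 0, 0],
  [0, 0, 0, 0],
], claw=0.5, squeeze=32)

```text
time: 5.18
ee_pos: [530.7, 157.4, 81.9]
orientation: [-0.001, 0.999, 0.054, 0.0]
ft_force: [-2.0, 2.4, 5.8]
finger_gap: 0.558
grip_force: 33.1
```

Request:
play_rows([
  [0, 0, 0, -0.006],
  [0, 0, 0, -0.01],
  [0, 0, 0, -0.013],
  [0, 0, 0, -0.013],
  [0, 0, 0, -0.013],
  [0, 0, 0, -0.013],
  [0, 0, 0, -0.013],
  [0, 0, 0, -0.013],
  [0, 0, 0, -0.013],
  [0, 0, 0, -0.013],
])

```text
time: 6.02
ee_pos: [530.6, 157.6, 81.9]
orientation: [-0.001, 0.97, 0.241, 0.0]
ft_force: [-1.5, 1.3, 6.4]
finger_gap: 0.554
grip_force: 33.3
```

```bash
cat > look.py <<'E'
from plant import r,cams
from h import *
s=r.state(); q=s['orientation']; y=2*np.degrees(np.arctan2(q[2],q[1]))
c=cams.capture("top"); o=rim(c,(529.7,157.1)); a=np.arange(0,360,4)
d=np.where(np.isfinite(o),np.clip(o-120.3,0,None),0); d[(a<36)|(a>352)]=0
w=d*(d>1); cr=np.degrees(np.angle((w*np.exp(1j*np.radians(a))).sum())) if w.sum() else None
tl=tail(c); P=cast(c,tl,70)[0]; ax=np.array([np.cos(.3),np.sin(.3)])
print("t",round(s['time'],2),"toolyaw",round(y,2),"crest",cr,"tail",tl.round(2),"along",round((P[:2]-[529.7,157.1])@ax,2),"tz",s['wrist_torque'].round(3),"q",s['q'].round(2),"grip",s['grip_force'],"F",s['ft_force'].round(1))
print({int(k):float(v) for k,v in zip(a,d.round(1)) if v>1})
E
python3 look.py
```

```text
t 6.02 toolyaw 27.92 crest 118.86960793846407 tail [254.47 120.51] along 276.16 tz [ 0.376  0.409 -0.141] q [-0.8   0.5   0.57  1.99 -0.39  0.76 -1.08] grip 33.32012057304382 F [-1.5  1.3  6.4]
{48: 9.7, 52: 14.7, 56: 12.2, 60: 9.2, 64: 8.7, 68: 7.2, 72: 4.7, 76: 3.2, 80: 2.2, 84: 1.7, 88: 1.2, 92: 1.2, 96: 1.7, 100: 2.2, 104: 3.2, 108: 5.2, 112: 10.7, 116: 18.2, 192: 1.7, 196: 3.7, 200: 4.7, 204: 5.7, 208: 6.7, 212: 7.2, 216: 7.2, 220: 6.7, 224: 6.7, 228: 6.2, 232: 5.7, 236: 4.2, 240: 3.2, 244: 1.7}
```

Request:
play_rows([
  [0, 0, 0, -0.013],
  [0, 0, 0, -0.013],
  [0, 0, 0, -0.013],
  [0, 0, 0, -0.013],
  [0, 0, 0, -0.013],
  [0, 0, 0, -0.013],
  [0, 0, 0, -0.013],
  [0, 0, 0, -0.013],
  [0, 0, 0, -0.013],
  [0, 0, 0, -0.013],
])

```text
time: 6.9
ee_pos: [530.6, 157.7, 81.9]
orientation: [-0.001, 0.902, 0.433, 0.0]
ft_force: [-1.5, 1.9, 5.6]
finger_gap: 0.554
grip_force: 33.4
```

Request:
play_rows([
  [0, 0, 0, -0.013],
  [0, 0, 0, -0.013],
  [0, 0, 0, -0.013],
  [0, 0, 0, -0.013],
  [0, 0, 0, -0.013],
  [0, 0, 0, -0.013],
  [0, 0, 0, -0.013],
  [0, 0, 0, -0.013],
  [0, 0, 0, -0.013],
  [0, 0, 0, -0.013],
])

```text
time: 7.73
ee_pos: [530.4, 157.7, 81.9]
orientation: [-0.001, 0.795, 0.607, 0.0]
ft_force: [-2.0, 2.4, 5.8]
finger_gap: 0.555
grip_force: 33.4
```

Request:
play_rows([
  [0, 0, 0, -0.013],
  [0, 0, 0, -0.013],
  [0, 0, 0, -0.013],
  [0, 0, 0, -0.013],
  [0, 0, 0, -0.013],
  [0, 0, 0, -0.013],
  [0, 0, 0, -0.013],
  [0, 0, 0, -0.013],
  [0, 0, 0, -0.013],
  [0, 0, 0, -0.013],
])

```text
time: 8.57
ee_pos: [530.3, 157.7, 81.9]
orientation: [-0.001, 0.655, 0.755, 0.0]
ft_force: [-1.4, 1.6, 6.1]
finger_gap: 0.554
grip_force: 33.4
```

Request:
play_rows([
  [0, 0, 0, -0.013],
  [0, 0, 0, -0.013],
  [0, 0, 0, -0.013],
  [0, 0, 0, -0.013],
  [0, 0, 0, -0.013],
  [0, 0, 0, -0.013],
  [0, 0, 0, -0.013],
  [0, 0, 0, -0.013],
  [0, 0, 0, -0.013],
  [0, 0, 0, -0.013],
])

```text
time: 9.4
ee_pos: [530.2, 157.6, 81.9]
orientation: [-0.0, 0.489, 0.873, 0.0]
ft_force: [-1.6, 1.3, 7.4]
finger_gap: 0.555
grip_force: 33.4
```

Request:
play_rows([
  [0, 0, 0, -0.013],
  [0, 0, 0, -0.013],
  [0, 0, 0, -0.013],
  [0, 0, 0, -0.013],
  [0, 0, 0, -0.013],
  [0, 0, 0, -0.013],
  [0, 0, 0, -0.013],
  [0, 0, 0, -0.013],
  [0, 0, 0, -0.013],
  [0, 0, 0, -0.01],
])

```text
time: 10.23
ee_pos: [530.1, 157.6, 81.9]
orientation: [-0.0, 0.306, 0.952, 0.0]
ft_force: [-2.7, 1.6, 7.0]
finger_gap: 0.55
grip_force: 33.5
```

```bash
python3 look.py
```

```text
t 10.23 toolyaw 144.37 crest 37.69282255456605 tail [254.44 120.5 ] along 276.24 tz [-0.061  0.737 -0.123] q [-0.4   0.45  0.04  1.97 -0.03  0.73  0.61] grip 33.46310555934906 F [-2.7  1.6  7. ]
{56: 4.7, 60: 12.7, 64: 14.7, 68: 9.2, 72: 5.7, 76: 4.2, 136: 4.7, 140: 12.2, 144: 22.2, 308: 1.7, 312: 3.2, 316: 4.7, 320: 6.2, 324: 6.7, 328: 6.7, 332: 7.2, 336: 7.2, 340: 7.2, 344: 6.7, 348: 6.2, 352: 5.2}
```

Request:
play_rows([
  [0, 0, 0, -0.013],
  [0, 0, 0, -0.013],
  [0, 0, 0, -0.013],
  [0, 0, 0, -0.013],
  [0, 0, 0, -0.013],
  [0, 0, 0, -0.013],
  [0, 0, 0, -0.013],
  [0, 0, 0, -0.013],
  [0, 0, 0, -0.013],
  [0, 0, 0, -0.013],
])

```text
time: 11.12
ee_pos: [530.1, 157.4, 81.9]
orientation: [-0.0, 0.107, 0.994, 0.0]
ft_force: [-2.8, 1.9, 6.5]
finger_gap: 0.55
grip_force: 33.5
```

Request:
play_rows([
  [0, 0, 0, -0.01],
  [0, 0, 0, -0.006],
  [0, 0, 0, 0],
  [0, 0, 0, 0],
])

```text
time: 11.45
ee_pos: [530.1, 157.4, 81.9]
orientation: [-0.0, 0.082, 0.997, 0.0]
ft_force: [-4.1, 0.3, 8.0]
finger_gap: 0.554
grip_force: 33.5
```

```bash
python3 look.py|head -1
```

```text
t 11.45 toolyaw 170.57 crest 64.401454680543 tail [253.94 118.98] along 281.42 tz [-0.11   0.628 -0.003] q [-0.31  0.45 -0.07  1.96  0.05  0.73  1.  ] grip 33.479164838790894 F [-4.1  0.3  8. ]
```

Request:
play_rows([
  [0, 0, 0, -0.008],
  [0, 0, 0, -0.01],
  [0, 0, 0, -0.01],
  [0, 0, 0, -0.006],
  [0, 0, 0, 0],
  [0, 0, 0, 0],
])

```text
time: 12.0
ee_pos: [530.0, 157.4, 81.9]
orientation: [-0.0, 0.029, 1.0, 0.0]
ft_force: [-3.0, 0.1, 6.8]
finger_gap: 0.554
grip_force: 33.5
```

```bash
python3 look.py|head -1
```

```text
t 12.0 toolyaw 176.7 crest 111.49883181886966 tail [254.09 118.83] along 281.77 tz [-0.182  0.631  0.077] q [-0.29  0.45 -0.1   1.96  0.06  0.73  1.09] grip 33.48199188709259 F [-3.   0.1  6.8]
```

Request:
play_rows([
  [0, 0, 0, -0.008],
  [0, 0, 0, -0.01],
  [0, 0, 0, -0.01],
  [0, 0, 0, -0.01],
  [0, 0, 0, -0.006],
  [0, 0, 0, 0],
  [0, 0, 0, 0],
])

```text
time: 12.63
ee_pos: [530.0, 157.3, 81.9]
orientation: [-0.0, -0.04, 0.999, -0.0]
ft_force: [-3.7, 1.2, 7.0]
finger_gap: 0.554
grip_force: 33.5
```

```bash
python3 look.py
```

```text
t 12.63 toolyaw 184.63 crest 84.14874416002647 tail [254.28 118.76] along 281.82 tz [-0.218  0.613  0.096] q [-0.26  0.46 -0.13  1.96  0.09  0.73  1.21] grip 33.4840589761734 F [-3.7  1.2  7. ]
{36: 4.2, 40: 2.2, 60: 5.7, 64: 12.7, 68: 12.2, 72: 7.2, 76: 4.2, 80: 1.2, 148: 7.7, 152: 17.2, 348: 2.2, 352: 3.7}
```

```bash
cat > feel.py <<'E'
from plant import r,cams
from h import *
def cen(g,x0,y0,x1,y1,bg):
    w=np.clip(bg-cv2.GaussianBlur(g,(0,0),.5)[y0:y1,x0:x1],0,None); yy,xx=np.mgrid[y0:y1,x0:x1]; w=w*(w>10)
    return np.array([(w*xx).sum(),(w*yy).sum()])/w.sum()
s=r.state(); q=s['orientation']; y=(2*np.degrees(np.arctan2(q[2],q[1])))%360
u=np.array([np.cos(.301),np.sin(.301)]); o=[529.7,157.1]; L=[]
for k in range(4):
    T=cams.capture("top"); S=cams.capture("scene")
    a=cen(T["frame"].max(2).astype(np.float32),248,113,260,122,110); b=cen(S["frame"].max(2).astype(np.float32),423,203,437,214,90)
    A=cast(T,a,70)[0][:2]-o; B=cast(S,b,70)[0][:2]-o; L.append([*a,A@u,*b,B@u])
print("yaw",round(y,2),np.mean(L,0).round(2),"sd",np.std(L,0).round(2)[[2,5]],"tz",round(s['wrist_torque'][2],3))
a=cv2.resize(T["frame"][110:150,240:290],None,fx=8,fy=8,interpolation=cv2.INTER_CUBIC); b=cv2.resize(S["frame"][190:230,390:440],None,fx=8,fy=8,interpolation=cv2.INTER_CUBIC); cv2.imwrite("pics/d.png",np.hstack([a,b])); cv2.imwrite("T.png",T["frame"])
E
python3 feel.py
```

```text
yaw 184.64 [252.68 117.07 288.51    nan    nan    nan] sd [0.02  nan] tz 0.106feel.py:5: RuntimeWarning: invalid value encountered in divide
  return np.array([(w*xx).sum(),(w*yy).sum()])/w.sum()
```

View pics/d.png

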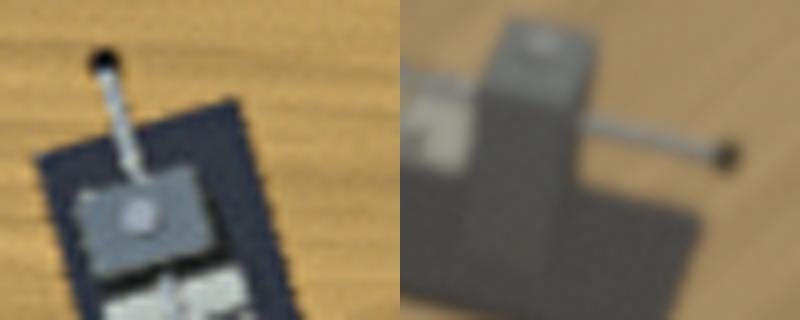

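The crop shows the rod tail clearly, at top (252.9,117.5) and scene (480.7,209.5). I sample the feeler a few degrees onward and fit the peak.

Request:
play_rows([
  [0, 0, 0, -0.006],
  [0, 0, 0, -0.01],
  [0, 0, 0, -0.006],
  [0, 0, 0, 0],
  [0, 0, 0, 0],
])

```text
time: 13.5
ee_pos: [530.0, 157.3, 81.9]
orientation: [-0.0, -0.075, 0.997, -0.0]
ft_force: [-3.7, 0.6, 7.9]
finger_gap: 0.551
grip_force: 33.5
```

```bash
sed -i 's/range(4)/range(2)/; s/423,203,437,214,90/474,202,487,216,120/' feel.py; python3 feel.py
```

```text
yaw 188.6 [252.61 117.09 288.51 482.56 203.17 421.77] sd [0.01 0.02] tz 0.112
```

Request:
play_rows([
  [0, 0, 0, -0.006],
  [0, 0, 0, -0.01],
  [0, 0, 0, -0.01],
  [0, 0, 0, -0.006],
  [0, 0, 0, 0],
  [0, 0, 0, 0],
])

```text
time: 14.2
ee_pos: [530.1, 157.3, 81.9]
orientation: [-0.0, -0.125, 0.992, -0.0]
ft_force: [-2.9, 1.5, 8.1]
finger_gap: 0.552
grip_force: 33.5
```

```bash
python3 feel.py
```

```text
yaw 194.36 [252.64 117.21 288.11 482.62 203.22 421.95] sd [0.02 0.06] tz 0.208
```

Request:
play_rows([
  [0, 0, 0, -0.006],
  [0, 0, 0, -0.01],
  [0, 0, 0, -0.01],
  [0, 0, 0, -0.006],
  [0, 0, 0, 0],
  [0, 0, 0, 0],
])

```text
time: 14.9
ee_pos: [530.1, 157.3, 81.9]
orientation: [-0.0, -0.175, 0.985, -0.0]
ft_force: [-3.3, 0.8, 7.3]
finger_gap: 0.552
grip_force: 33.5
```

```bash
sed -i 's/474,202,487,216,120/424,203,438,216,110/' feel.py; python3 feel.py; python3 look.py
```

```text
yaw 200.14 [252.68 117.45 287.31 429.78 209.09 285.94] sd [0.   0.01] tz 0.158
t 15.1 toolyaw 200.13 crest 77.12654690820801 tail [254.01 118.78] along 282.01 tz [-0.138  0.554  0.193] q [-0.21  0.46 -0.2   1.95  0.13  0.74  1.44] grip 33.4811407327652 F [-3.5  0.2  7.1]
{36: 7.7, 40: 6.7, 44: 6.2, 48: 4.7, 52: 3.7, 56: 1.7, 60: 3.7, 64: 10.7, 68: 13.2, 72: 8.2, 76: 4.2, 80: 1.2, 152: 7.2, 156: 16.7}
```

Request:
play_rows([
  [0, 0, 0, 0.006],
  [0, 0, 0, 0.01],
  [0, 0, 0, 0.012],
  [0, 0, 0, 0.012],
  [0, 0, 0, 0.012],
  [0, 0, 0, 0.012],
  [0, 0, 0, 0.006],
  [0, 0, 0, 0],
  [0, 0, 0, 0],
])

```text
time: 15.9
ee_pos: [530.0, 157.3, 81.9]
orientation: [-0.0, -0.065, 0.998, 0.0]
ft_force: [-2.9, 1.0, 7.3]
finger_gap: 0.555
grip_force: 33.5
```

```bash
python3 feel.py;python3 look.py
```

```text
yaw 187.46 [252.67 117.09 288.46 430.41 209.38 287.91] sd [0.02 0.01] tz -0.201
t 16.1 toolyaw 187.45 crest 83.44099190969972 tail [254.24 118.68] along 282.11 tz [-0.265  0.605 -0.123] q [-0.25  0.46 -0.15  1.96  0.1   0.74  1.25] grip 33.48964333534241 F [-3.4  2.3  7.6]
{36: 4.7, 40: 3.2, 44: 1.2, 60: 6.2, 64: 12.2, 68: 12.7, 72: 7.2, 76: 4.2, 80: 1.2, 148: 6.2, 152: 15.2, 212: 1.7, 352: 2.7}
```

Request:
play_rows([
  [0, 0, 0, 0.006],
  [0, 0, 0, 0.012],
  [0, 0, 0, 0.012],
  [0, 0, 0, 0.012],
  [0, 0, 0, 0.012],
  [0, 0, 0, 0.006],
  [0, 0, 0, 0],
  [0, 0, 0, 0],
])

```text
time: 16.82
ee_pos: [530.0, 157.4, 81.9]
orientation: [-0.0, 0.029, 1.0, 0.0]
ft_force: [-2.0, 1.5, 7.4]
finger_gap: 0.558
grip_force: 33.5
```

```bash
python3 feel.py;python3 look.py
```

```text
yaw 176.65 [252.66 117.45 287.34 429.73 209.27 285.99] sd [0.02 0.03] tz -0.171
t 17.02 toolyaw 176.64 crest 110.3127825528666 tail [254.09 118.83] along 281.77 tz [-0.233  0.596 -0.171] q [-0.29  0.45 -0.1   1.96  0.06  0.73  1.09] grip 33.483561873435974 F [-2.3  1.8  7.2]
{36: 1.7, 60: 7.7, 64: 13.7, 68: 11.7, 72: 6.7, 76: 4.2, 80: 1.2, 144: 3.2, 148: 12.7, 152: 22.7, 208: 21.7, 340: 2.2, 344: 3.2, 348: 5.2, 352: 5.7}
```

Samples on both sides are symmetric about a yaw of about 188.4°, and the geometry says about 187.7°. I move to about 188, release and lift away.

Request:
play_rows([
  [0, 0, 0, -0.006],
  [0, 0, 0, -0.012],
  [0, 0, 0, -0.012],
  [0, 0, 0, -0.012],
  [0, 0, 0, -0.012],
  [0, 0, 0, -0.006],
  [0, 0, 0, -0.004],
  [0, 0, 0, 0],
  [0, 0, 0, 0],
  [0, 0, 0, 0],
])

```text
time: 17.9
ee_pos: [530.1, 157.3, 81.9]
orientation: [-0.0, -0.072, 0.997, -0.0]
ft_force: [-3.5, 2.4, 8.8]
finger_gap: 0.556
grip_force: 33.5
```

```bash
python3 feel.py
```

```text
yaw 188.23 [252.57 117.1  288.53 430.36 209.32 287.72] sd [0.03 0.18] tz 0.078
```

Request:
play_rows([
  [0, 0, 0, 0],
  [0, 0, 0, 0],
  [0, 0, 0, 0],
  [0, 0, 0, 0],
  [0, 0, 0, 0],
  [0, 0, 0, 0],
  [0, 0, 0, 0],
  [0, 0, 0, 0],
], claw=1)

```text
time: 18.77
ee_pos: [530.5, 156.9, 81.2]
orientation: [-0.0, -0.071, 0.997, 0.0]
ft_force: [-0.0, 0.0, -0.7]
finger_gap: 0.998
grip_force: 0.0
```

Request:
play_rows([
  [0, 0, -0.04, 0],
  [0, 0, -0.06, 0],
  [0, 0, -0.08, 0],
  [0, 0, -0.08, 0],
  [0, 0, -0.08, 0],
  [0, 0, -0.08, 0],
  [0, 0, -0.06, 0],
  [0, 0, -0.06, 0],
  [0, 0, -0.06, 0],
])

```text
time: 19.52
ee_pos: [530.4, 157.0, 233.1]
orientation: [0.001, -0.071, 0.997, 0.0]
ft_force: [0.2, 0.3, 0.2]
finger_gap: 1.001
grip_force: 0.0
```

```bash
python3 feel.py; python3 look.py; python3 -c "
from plant import r;s=r.state();print(s['time'],s['ee_pos'],s['q'])"
```

```text
yaw 188.2 [252.58 117.09 288.54 430.42 209.37 287.92] sd [0.02 0.  ] tz -0.024
t 19.72 toolyaw 188.2 crest 116.43638381545132 tail [253.99 118.53] along 282.8 tz [-0.037  0.008  0.012] q [-0.23  0.28 -0.16  1.82  0.05  1.05  1.3 ] grip 0.0 F [ 0.8  0.3 -0.5]
{104: 24.2, 108: 22.2, 112: 21.2, 116: 19.7, 120: 18.2, 124: 18.2, 128: 21.7, 204: 4.2, 352: 2.2}
19.7667 [529.92389425 156.76299948 230.7305417 ] [-0.22950494  0.27784998 -0.16445557  1.82022578  0.05172148  1.04869591
  1.30020477]
```

```bash
python3 - <<'E'
from plant import cams
from h import *
c=cams.capture("top"); o=rim(c,(529.7,157.1)); a=np.arange(0,360,4)
print({int(k):float(v) for k,v in zip(a,(o-120).round(1)) if k>330 or k<64})
cv2.imwrite("pics/e.png",cv2.resize(c["frame"][110:250,225:325],None,fx=4,fy=4,interpolation=cv2.INTER_CUBIC))
E
```

```text
{0: nan, 4: nan, 8: nan, 12: nan, 16: nan, 20: nan, 24: nan, 28: nan, 32: nan, 36: nan, 40: nan, 44: nan, 48: nan, 52: nan, 56: nan, 60: nan, 332: 0.0, 336: -0.5, 340: -0.5, 344: 0.0, 348: 1.0, 352: 2.5, 356: 6.5}
```

View pics/e.png

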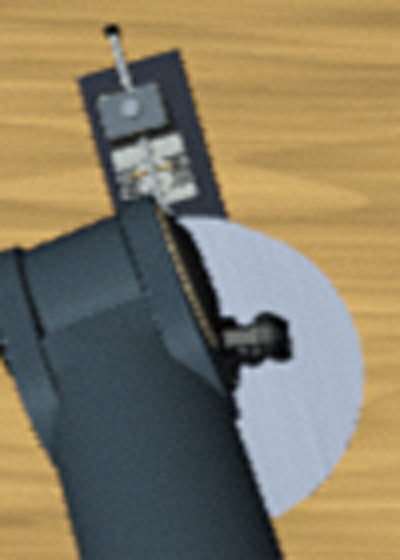

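The arm covers the bulge in this view; the rod tail at (111,32) in the crop is still fully out. Next I travel to the small weight at about (601,-370).

Request:
play_rows([
  [0.001, -0.1, 0, 0],
  [0.001, -0.152, 0, 0],
  [0.001, -0.152, 0, 0],
  [0.001, -0.152, 0, 0],
  [0.001, -0.152, 0, 0],
  [0.001, -0.152, 0, 0],
  [0.001, -0.152, 0, 0],
  [0.001, -0.152, 0, 0],
])

```text
time: 20.48
ee_pos: [569.3, -133.1, 230.1]
orientation: [-0.001, -0.071, 0.997, 0.0]
ft_force: [1.0, 0.6, 0.4]
finger_gap: 1.005
grip_force: 0.0
```

Request:
play_rows([
  [0.001, -0.152, 0, 0],
  [0.001, -0.152, 0, 0],
  [0.001, -0.152, 0, 0],
  [0.001, -0.152, 0, 0],
  [0.001, -0.152, 0, 0],
  [0.001, -0.152, 0, 0],
  [0.001, -0.05, 0, 0],
  [0, 0, 0, 0],
  [0, 0, 0, 0],
])

```text
time: 21.23
ee_pos: [601.9, -369.3, 229.5]
orientation: [-0.001, -0.071, 0.997, 0.001]
ft_force: [-0.2, 0.1, 0.5]
finger_gap: 1.0
grip_force: 0.0
```

```bash
python3 feel.py; python3 - <<'E'
from plant import r,cams
from h import *
s=r.state(); print(s['time'],s['ee_pos'],s['orientation'],s['q'])
c=cams.capture("top"); a=np.arange(0,360,4); O=np.mean([rim(c,(530.,157.3))],0)-120
print({int(k):float(v) for k,v in zip(a,O.round(1)) if k>330 or k<64})
S=cams.capture("scene"); hsv=cv2.cvtColor(S["frame"],cv2.COLOR_BGR2HSV); print(blobs(cv2.inRange(hsv,(13,120,40),(35,255,255)),(205,290,240,325)))
hsv=cv2.cvtColor(c["frame"],cv2.COLOR_BGR2HSV); b=blobs(cv2.inRange(hsv,(15,150,40),(32,255,255)),(425,175,455,200)); print(b)
cv2.imwrite("pics/f.png",cv2.resize(S["frame"][230:340,160:310],None,fx=4,fy=4,interpolation=cv2.INTER_CUBIC))
E
```

```text
yaw 188.14 [252.6  117.08 288.56 430.32 209.27 287.55] sd [0. 0.] tz 0.05
21.4333 [ 603.18053717 -366.98908308  231.18890508] [ 5.27131484e-05 -7.31252007e-02  9.97322485e-01  7.50529986e-04] [ 0.45122963  0.51883058  0.05506541  1.4537264  -0.03106943  1.17058637
  2.22836628]
{0: nan, 4: nan, 8: nan, 12: nan, 16: nan, 20: nan, 24: nan, 28: nan, 32: 24.5, 36: 4.5, 40: 3.0, 44: 2.0, 48: 0.0, 52: -0.5, 56: -1.0, 60: -0.5, 332: 0.0, 336: -0.5, 340: -1.0, 344: 0.0, 348: 0.5, 352: 2.5, 356: 6.5}
[([216, 303, 11, 16, 135], [220.7, 310.9])]
[([436, 184, 9, 8, 61], [440.2, 187.8])]
```

View pics/f.png

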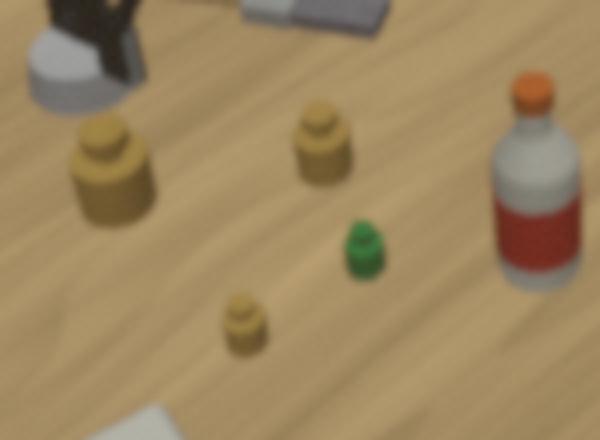

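The small weight stands at (245,325) in the crop, clear of its neighbours. The rim shows the crest at about 17.3°, in line with the feeler at 17.2°. I descend on the weight.

Request:
play_rows([
  [0, -0.004, 0.1, 0],
  [0, 0, 0.14, 0],
  [0, 0, 0.14, 0],
  [0, 0, 0.14, 0],
  [0, 0, 0.12, 0],
  [0, 0, 0.1, 0],
  [0, 0, 0.06, 0],
  [0, 0, 0.06, 0],
  [0, 0, 0.04, 0],
  [0, 0, 0, 0],
])

```text
time: 22.37
ee_pos: [602.0, -369.9, 4.6]
orientation: [-0.001, -0.072, 0.997, 0.001]
ft_force: [0.2, 0.7, -0.1]
finger_gap: 0.997
grip_force: 0.0
```

Request:
play_rows([
  [0, 0, 0.005, 0],
  [0, 0, 0, 0],
  [0, 0, 0, 0],
  [0, 0, 0, 0],
  [0, 0, 0, 0],
  [0, 0, 0, 0],
  [0, 0, 0, 0],
  [0, 0, 0, 0],
  [0, 0, 0, 0],
], claw=0.2, squeeze=25)

```text
time: 23.12
ee_pos: [603.1, -370.8, 6.1]
orientation: [0.001, -0.071, 0.997, -0.0]
ft_force: [-0.9, 0.6, 5.5]
finger_gap: 0.294
grip_force: 24.6
```

Request:
play_rows([
  [0, 0, 0, 0],
  [0, 0, 0, 0],
  [0, 0, 0, 0],
  [0, 0, 0, 0],
])

```text
time: 23.45
ee_pos: [603.1, -370.9, 6.1]
orientation: [0.001, -0.071, 0.997, -0.0]
ft_force: [-1.8, 0.7, 5.7]
finger_gap: 0.296
grip_force: 24.6
```

Request:
play_rows([
  [0, 0, -0.04, 0],
  [0, 0, -0.08, 0],
  [0, 0, -0.12, 0],
  [0, 0, -0.14, 0],
  [0, 0, -0.14, 0],
  [0, 0, -0.14, 0],
  [0, 0, -0.1, 0],
  [0, 0, -0.04, 0],
])

```text
time: 24.12
ee_pos: [604.2, -371.8, 210.3]
orientation: [0.003, -0.071, 0.997, -0.002]
ft_force: [0.1, -0.0, -0.4]
finger_gap: 0.293
grip_force: 24.8
```

Request:
play_rows([
  [-0.013, 0.075, 0, 0],
  [-0.025, 0.145, 0, 0],
  [-0.025, 0.145, 0, 0],
  [-0.025, 0.145, 0, 0],
  [-0.025, 0.145, 0, 0],
  [-0.025, 0.145, 0, 0],
  [-0.025, 0.145, 0, 0],
  [-0.025, 0.145, 0, 0],
])

```text
time: 24.78
ee_pos: [609.1, -92.4, 203.7]
orientation: [-0.001, -0.071, 0.997, 0.0]
ft_force: [0.3, -0.3, -0.8]
finger_gap: 0.291
grip_force: 24.8
```

Request:
play_rows([
  [-0.025, 0.145, 0, 0],
  [-0.025, 0.145, 0, 0],
  [-0.025, 0.145, 0, 0],
  [-0.025, 0.145, 0, 0],
  [-0.025, 0.145, 0, 0],
  [-0.025, 0.145, 0, 0],
  [-0.025, 0.145, 0, 0],
  [-0.009, 0.078, 0, 0],
  [0, 0, 0, 0],
  [0, 0, 0, 0],
])

```text
time: 25.62
ee_pos: [615.6, 184.3, 203.5]
orientation: [-0.001, -0.073, 0.997, -0.0]
ft_force: [-0.0, -0.8, -0.8]
finger_gap: 0.294
grip_force: 24.8
```

```bash
python3 - <<'E'
from plant import r,cams
from h import *
s=r.state(); print(s['time'],s['ee_pos'],s['orientation'],s['finger_gap'],s['ft_force'],s['q'].round(2))
S=cams.capture("scene"); T=cams.capture("top")
print("proj mark",proj(S,[616.1,183.9,74]),"foot",proj(S,s['ee_pos']-np.array([0,0,6])))
for c,n in((S,'s'),(T,'t')):
    hsv=cv2.cvtColor(c["frame"],cv2.COLOR_BGR2HSV); u=proj(c,s['ee_pos'])[0].astype(int); print(n,u,blobs(cv2.inRange(hsv,(13,150,40),(30,255,255)),(u[0]-20,u[1]-25,u[0]+20,u[1]+20),2))
E
python3 feel.py
```

```text
25.6167 [615.64373511 184.31403076 203.46663919] [-1.38425428e-03 -7.31835765e-02  9.97317504e-01 -2.11565054e-04] 0.29388217996029276 [-0.04903664 -0.84798021 -0.83776036] [-0.29  0.44 -0.09  1.64  0.04  1.06  1.32]
proj mark [[365.77824579 192.40431028]] foot [[368.55008976 157.2337632 ]]
s [368 155] []
t [263 169] []
yaw 188.1 [251.78 119.09 282.94 430.36 209.33 287.72] sd [0.14 0.18] tz 0.039
```

```bash
python3 - <<'E'
from plant import r,cams
from h import *
s=r.state(); S=cams.capture("scene"); f=S["frame"]; hsv=cv2.cvtColor(f,cv2.COLOR_BGR2HSV)
u=proj(S,s['ee_pos'])[0].astype(int)
for lo in ((10,80,30),(10,110,30)): print(u,blobs(cv2.inRange(hsv,lo,(35,255,255)),(u[0]-22,u[1]-30,u[0]+22,u[1]+15),4))
cv2.imwrite("pics/g.png",cv2.resize(f[110:230,310:450],None,fx=5,fy=5,interpolation=cv2.INTER_CUBIC))
p=s['ee_pos']; print(s['ee_pos'],proj(S,[p+[0,0,-6],p+[0,0,30],p+[0,0,12]]).round(1))
E
```

```text
[368 155] [([346, 125, 44, 44, 969], [363.3, 150.0])]
[368 155] [([371, 149, 3, 11, 22], [371.7, 153.4])]
[617.15076612 180.97711681 204.92906277] [[368.3 157.4]
 [369.2 146.4]
 [368.8 151.9]]
```

View pics/g.png

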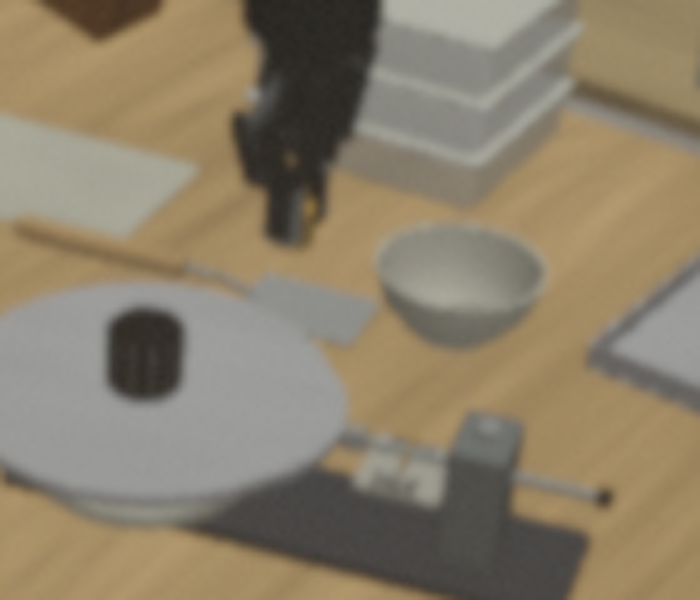

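The crop shows the weight between the fingers at (310,210), above the plate between knob (145,355) and feeler. I descend partway and let it settle.

Request:
play_rows([
  [0, 0, 0.04, 0],
  [0, 0, 0.08, 0],
  [0, 0, 0.1, 0],
  [0, 0, 0.1, 0],
  [0, 0, 0.06, 0],
  [0, 0, 0.04, 0],
  [0, 0, 0, 0],
  [0, 0, 0, 0],
  [0, 0, 0, 0],
  [0, 0, 0, 0],
])

```text
time: 26.8
ee_pos: [617.9, 183.2, 101.5]
orientation: [0.001, -0.071, 0.997, 0.0]
ft_force: [0.2, -0.5, -1.0]
finger_gap: 0.294
grip_force: 24.8
```

Request:
play_rows([
  [0, 0, 0, 0],
  [0, 0, 0, 0],
])

```text
time: 26.97
ee_pos: [617.4, 183.0, 101.0]
orientation: [0.001, -0.071, 0.997, 0.0]
ft_force: [-0.7, 0.3, -1.4]
finger_gap: 0.289
grip_force: 24.8
```

Request:
play_rows([
  [0, 0.003, 0.02, 0],
  [0, 0, 0.02, 0],
  [0, 0, 0.02, 0],
  [0, 0, 0.01, 0],
  [0, 0, 0.006, 0],
  [0, 0, 0, 0],
  [0, 0, 0, 0],
  [0, 0, 0, 0],
])

```text
time: 27.63
ee_pos: [617.0, 183.6, 81.1]
orientation: [0.0, -0.071, 0.997, 0.0]
ft_force: [0.5, -0.1, -2.2]
finger_gap: 0.292
grip_force: 24.9
```

Request:
play_rows([
  [0, 0, 0.002, 0],
  [0, 0, 0.002, 0],
  [0, 0, 0, 0],
  [0, 0, 0, 0],
])

```text
time: 27.97
ee_pos: [616.9, 183.6, 80.1]
orientation: [0.0, -0.071, 0.997, 0.0]
ft_force: [-0.9, 0.1, -1.2]
finger_gap: 0.296
grip_force: 24.9
```

Request:
play_rows([
  [0, 0, 0.002, 0],
  [0, 0, 0, 0],
  [0, 0, 0, 0],
])

```text
time: 28.22
ee_pos: [616.9, 183.6, 80.1]
orientation: [0.0, -0.071, 0.997, 0.0]
ft_force: [-0.7, -1.0, 3.3]
finger_gap: 0.29
grip_force: 25.2
```

Request:
play_rows([
  [0, 0, 0.002, 0],
  [0, 0, 0, 0],
  [0, 0, 0, 0],
])

```text
time: 28.47
ee_pos: [616.9, 183.6, 80.0]
orientation: [0.0, -0.071, 0.997, 0.0]
ft_force: [-2.9, -1.0, 6.2]
finger_gap: 0.291
grip_force: 25.6
```

```bash
python3 feel.py
```

```text
yaw 188.19 [252.6  117.08 288.57 430.32 209.27 287.54] sd [0.02 0.  ] tz -0.013
```

Request:
play_rows([
  [0, 0, -0.002, 0],
  [0, 0, 0, 0],
  [0, 0, 0, 0],
  [0, 0, 0, 0],
  [0, 0, 0, 0],
], claw=0.35)

```text
time: 29.08
ee_pos: [616.7, 183.5, 79.3]
orientation: [-0.0, -0.071, 0.997, 0.0]
ft_force: [0.3, 0.1, 0.5]
finger_gap: 0.348
grip_force: 0.0
```

Request:
play_rows([
  [0, 0, 0, 0],
  [0, 0, 0, 0],
  [0, 0, 0, 0],
  [0, 0, 0, 0],
  [0, 0, 0, 0],
  [0, 0, 0, 0],
], claw=0.9)

```text
time: 29.58
ee_pos: [616.8, 183.6, 79.5]
orientation: [0.0, -0.071, 0.997, 0.0]
ft_force: [-0.9, -1.6, -0.1]
finger_gap: 0.901
grip_force: 0.0
```

Request:
play_rows([
  [0, 0, -0.02, 0],
  [0, 0, -0.04, 0],
  [0, 0, -0.06, 0],
  [0, 0, -0.1, 0],
  [0, 0, -0.14, 0],
  [0, 0, -0.14, 0],
  [0, 0, -0.06, 0],
])

```text
time: 30.17
ee_pos: [619.1, 184.4, 226.1]
orientation: [0.004, -0.071, 0.997, 0.001]
ft_force: [0.6, 0.4, 1.1]
finger_gap: 0.898
grip_force: 0.0
```

Request:
play_rows([
  [0, -0.1, 0, 0],
  [0, -0.15, 0, 0],
  [0, -0.15, 0, 0],
  [0, -0.15, 0, 0],
  [0, -0.15, 0, 0],
  [0, -0.15, 0, 0],
  [0, -0.1, 0, 0],
  [0, -0.05, 0, 0],
  [0, 0, 0, 0],
  [0, 0, 0, 0],
])

```text
time: 31.0
ee_pos: [652.5, -62.6, 220.0]
orientation: [0.0, -0.072, 0.997, 0.001]
ft_force: [0.0, 1.0, -1.0]
finger_gap: 0.902
grip_force: 0.0
```

```bash
python3 feel.py; python3 - <<'E'
from plant import r,cams
from h import *
s=r.state(); print(s['time'],s['ee_pos'])
T=cams.capture("top"); S=cams.capture("scene"); O=rim(T,(530.,157.3))-120
print({int(k):float(v) for k,v in zip(np.arange(0,360,4),O.round(1)) if k>344 or k<52})
for c,n,z in((T,'t',74+22),(S,'s',74+18)):
    hsv=cv2.cvtColor(c["frame"],cv2.COLOR_BGR2HSV); u=proj(c,[616.1,183.9,z])[0].astype(int)
    b=blobs(cv2.inRange(hsv,(13,100,40),(35,255,255)),(u[0]-14,u[1]-14,u[0]+14,u[1]+14),10)
    for q in b:
        P=cast(c,q[1],z)[0]; d=P[:2]-[530.1,157.3]; print(n,q,P,np.hypot(*d),np.degrees(np.arctan2(d[1],d[0])))
E
```

```text
yaw 188.21 [252.59 117.09 288.54 430.33 209.26 287.56] sd [0.01 0.  ] tz -0.02
31.2 [652.44429974 -60.76780954 219.65000419]
{0: nan, 4: nan, 8: nan, 12: -20.0, 16: -20.0, 20: -20.0, 24: -20.0, 28: nan, 32: 24.5, 36: 4.5, 40: 3.0, 44: 2.0, 48: 0.0, 348: 0.5, 352: 2.5, 356: 6.5}
t ([266, 172, 8, 8, 50], [269.3, 175.6]) [614.35690711 181.48486422  96.        ] 87.6591926321094 16.01544667898901
s ([363, 183, 7, 11, 56], [365.8, 188.6]) [618.64850947 178.51461049  92.        ] 91.05436962310267 13.473074539087714
```

The feeler is still fully out and the weight stands upright, about 88–90 mm out at roughly 16–17°, in line with the feeler. I hand in.

```bash
python3 -c "
from plant import r;print(r.hand_in())"
```

```text
the job is handed in; nothing more can be done
None
```

The job is handed in: the plate stands at the feeler's measured peak, and the smallest brass weight is upright on the plate about 89 mm out from the knob's centre, within about 1° of the line to the feeler by the top camera (the cruder scene-camera fix read about 4° off), after about 31 s.

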